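Put the milk jug on the hot plate and switch it on past the safety stop

TASK

Move the steel milk jug (its handle is the place to hold it) onto the round hot plate: set it down gently and upright in the middle of the plate, and let go of it. Then switch the plate on at the control box: turn the knob clockwise until you feel the safety stop, push it in there against its spring, turn it on past the stop all the way round to the end of its travel at the wide mark, and let it spring back out. Keep the jug upright throughout, and leave the other things on the counter where they are.

Things in the scene. Friction and masses are not known exactly. Their poses are not given: they have to be found in the camera images.
- jug: open brushed-steel milk jug, 95 mm tall, 80 mm across at its widest, 0.2 to 0.33 kg, loose on the counter. Origin: centre of its underside; z up; its strap handle stands out to its own +y, the pouring lip to -y
- jug_handle (a point): point to grip on the jug's handle: in the middle of the upright outer strap, which lies 74 mm from the jug's axis (in the jug's +y), is 10 mm wide along the jug's x (close the fingers along that), 8 mm thick along y, and runs from 22 to 86 mm above the jug's underside; this point is 68 mm above it
- hob: hot plate unit, fixed: a square steel box 190 x 190 x 50 mm with a black round disc of 150 mm diameter on top. Origin: centre of its underside on the counter
- disc_centre (a point): centre of the top face of the hot plate's disc, 58 mm above the counter
- pod: control box of the hot plate, fixed: steel, 150 x 150 x 55 mm, the knob in the middle of its top. Origin: centre of its underside; z up. Seen from above, counter-clockwise from the box's own +x, the knob's nose stands at +1.40 rad (thin mark) at the beginning of its travel and at -1.00 rad (wide mark) at its end: 2.40 rad of clockwise travel. It starts turned by up to 0.1 rad
- knob_grip (a point): point to grip on the black knob, on its vertical axis, 98 mm above the counter when out. x axis: towards its nose (white line); z up. A round skirt of 52 mm diameter (top face 25 mm below this point) carries an upright bar 44 mm long along x, 14 mm wide, 34 mm high (top 9 mm above this point). It turns with 0.03 N m of friction and stays where it is left
- knob_nose (a point): point on the knob's bar, 24 mm from its axis towards the nose. The safety stop blocks the turning knob 0.40 to 0.87 rad from the beginning of its travel, differing each time and unseen: feel for it. Only in the last 0.2 rad before the stop can the knob be pushed down, 8 mm, against a spring (5 N at first, 9 N fully in); before that it sits on a solid ledge
- end_mark (a point): point on top of the control box (55 mm up), 24 mm from the knob's axis towards the wide mark: the nose is above it when fully turned. Pushed in 6 mm or more, the knob passes under the stop; 0.48 rad beyond where it was blocked it is clear and springs out when let go. From there to the end it turns freely without pushing, and it cannot turn back
- shaker_a: bystander, to be left alone: lidded steel powder shaker without handle, 58 mm diameter, 92 mm tall. Origin: centre of its underside
- shaker_b: bystander, to be left alone: another such shaker. Origin: centre of its underside
- cup: bystander, to be left alone: white ceramic cup, 72 mm across, 55 mm tall. Origin: centre of its underside
- tamper: bystander, to be left alone: steel coffee tamper standing on its foot, 58 mm across, 78 mm tall. Origin: centre of its underside
- jar: bystander, to be left alone: glass jar, 80 mm across, 120 mm tall. Origin: centre of its underside
- cups: bystander, to be left alone: stack of paper cups, 80 mm across, 144 mm tall. Origin: centre of its underside
Mind the look-alikes: they are no part of the job. Leave any red look-alike of the pod alone. Leave any purple look-alike of the jug alone.

How it is judged:
By the outcome, as a careful person would: the job done as asked, in the order asked, and still so for the second after the job is handed in, with the robot touching nothing.
It also fails if it takes over 67 s, if anything falls off the work surface, if the arm or the gripper's body presses on something with over 40 N, if the wrist force passes 120 N, or if a joint passes its speed limit or range.

ROBOT

A 7-joint arm with a two-finger parallel gripper is mounted at the origin on the work surface. World frame = base frame: x ahead of the robot, y to its left, z up, the work surface at z = 0. Lengths are in m, angles in rad, forces in N, time in s.
With the tool pointing down it reaches from about 0.4 to 0.9 m from the base axis. Payload 5.5 kg.
Tool frame: the origin (TCP) lies on the mounting face of the last link; the fingertips stand 173 mm ahead of it and the grasp point (between the pads) lies 155 mm ahead of it; z points along the fingers, y is the line along which they close (so a half turn about z gives the same grasp; the last joint's range is limited). The gripper opens to 85 mm and grips with 20 to 120 N. Pads are 22 mm wide; open, the fingers measure 114 mm over their backs; the gripper's body (76 mm by 85 mm) begins 54 mm behind the grasp point. The pads swing forward as they close: fully open they stand 13 mm farther back than shut.
Start: joints at [-1.018, 0.501, -0.427, 1.55, 0.221, 1.138, -0.21], TCP at [0.186, 0.623, 0.405] pointing down, gripper open.
Joint ranges: [-2.88, 2.88], [-0.31, 2.03], [-1.54, 1.56], [0.2, 2.42], [-1.41, 4.55], [0.19, 2.02], [-2.57, 2.57]. Speed limits (rad/s): [2.57, 2.57, 3.14, 3.14, 3.14, 3.14, 3.14].

INTERFACE

Orientations are given as a rotation vector (axis times angle).
In Python, from station import bot gives the robot as it stands.
- The arm moves only by the tool jog_arm, never from a script. Its argument "series" is a list of rows, each a list of 3 entries, a list of its own where there are three numbers: the shift along the tool's x, y, z in cm, then the turn about the tool's z in rad, then the opening in per cent of the stroke, from 0 (shut) to 100 (fully open). In form: [[[tx, ty, tz], spin, claw], ...]. A call has 1 to 5 rows; each row shifts and turns the commanded pose from where the row before left it, along the tool's axes as they then stand; what a row does not reach is not made up. A row lasts 1/8 s, in which the tool goes at most 62.5 mm and 10.7 degrees, less where a joint would pass 70% of its speed; a pose out of reach is approached as far as the arm can. A call with a gripper value outside its range is refused whole. The fingers move at their own pace and stop on an object; "force" is the grip in N (left out, the last holds). Time passes only in rows, so rows that do not move let the fingers close. It gives the time, the measured TCP pose, the force, the opening and the grip force at its end, in the units of the state.
- bot.sense(): the state, without advancing time (a new reading comes with each control period).
- bot.grab_frame(name): name is "scene" or "top" or "wrist"; returns a dict with "frame" (480x640x3 uint8, blue, green, red), "fx", "fy", "cx", "cy" (pixels), "extrinsics" (4x4, takes a point from world to camera coordinates). Camera axes: x right, y down, z forward; pixel columns grow to the right and rows downward; lengths in m; the calibration is good to about 2 mm. A picture is of the moment at which its call begins. There is no depth.
- bot.finish_job(): hands the job in; it is judged then, once.
Trained networks look in a picture, given as the dict that the camera call returned (one of the last four; its "shot" number tells which), for a name from the list of things; names that differ only in an ending like _2 or _b are one class to them, and where a whole thing is asked for, a point or a joint stands for the part that bears it (a point fixed in the world has none). Each returns a list of dicts, best first, with "score" (0 to 1); they miss things now and then, are a little off and sometimes report something else, mostly with a low value. They report only what shows in the picture. A call takes as long as a camera call. They do not tell look-alikes from the thing itself.
- bot.find_in(picture, query): "point" ([x, y, z] in m, in world coordinates, good to about 4 mm: the middle of the surface that is visible of it).
- bot.pinpoint(picture, query): "point" ([x, y, z] in m, in world coordinates, good to about 4 mm: a listed point, or the origin of a listed thing).
The state is a dict: "time_s": time; "joint_pos": joint angles; "joint_vel": joint speeds; "joint_efforts": joint torques, N m; "ee_pos": TCP position; "orientation": TCP orientation; "ft_force": force on the tool from outside, world axes, zero at the start; "moment": the same for the moment, N m; "gripper_width": finger opening in m; "grip_force": force on a finger pad.
Only numpy, scipy, OpenCV 4.12 (cv2) and the standard library are available. Lean on these libraries where they do the work, as an engineer would, in place of code of your own. Each camera call takes 0.05 s, during which the arm holds its last target. There are 200 camera calls.

## Working session

There is one attempt and no reset: what is moved stays moved. The work goes in short steps, Python scripts to look and compute and a tool call to move; the robot and the scene stay as the last step left them, time stands still between calls to the robot, and variables do not carry over. Pictures are saved under pics/ and viewed, at most 10 in all, crops included, and the job is handed in when it is done.

Besides the shell and the picture viewer there is one more tool, called after "Emit:" by a JSON object that holds its "method" and its "body", one argument or row to a line. jog_arm: Moves the arm, as the interface text tells. Its arguments: {"type":"object","properties":{"series":{"type":"array","items":{"type":"array"}},"force":{"type":"number"}},"required":["series"]}

```bash
mkdir -p pics; cat > h.py <<'E'
import numpy as np, cv2
from station import bot
from scipy.spatial.transform import Rotation as R
np.set_printoptions(precision=4,suppress=True)
def snap(c,fn=None):
    p=bot.grab_frame(c)
    if fn: cv2.imwrite('pics/'+fn,p['frame'])
    return p
def px(p,X):
    c=np.array(p['extrinsics'])@np.r_[X,1]
    return np.array([p['fx']*c[0]/c[2]+p['cx'],p['fy']*c[1]/c[2]+p['cy']])
def pin(p,q,n=3,th=0.2):
    for r in bot.pinpoint(p,q)[:n]:
        if r['score']>th: print(q,round(r['score'],2),np.array(r['point']),px(p,r['point']).round())
E
python3 - <<'E'
from h import *
s=bot.sense(); print({k:np.array(v) for k,v in s.items()})
print(R.from_rotvec(s['orientation']).as_matrix())
for c in ['scene','top']:
    p=snap(c,c+'1.png'); print(c)
    for q in ['jug','jug_handle','disc_centre','pod','knob_grip','knob_nose','end_mark','shaker_a','cup','tamper','jar','cups']: pin(p,q)
print(bot.sense()['time_s'])
E
```

```text
{'time_s': array(0.), 'joint_pos': array([-1.0178,  0.5019, -0.4267,  1.5515,  0.2208,  1.1383, -0.2103]), 'joint_vel': array([ 0.002 ,  0.0011, -0.0002,  0.0003,  0.0003,  0.0028, -0.0019]), 'joint_efforts': array([ -0.0004, -56.9502,  -5.8169, -28.0952,   0.0105,   0.0117,
         0.    ]), 'ee_pos': array([0.1857, 0.6225, 0.4036]), 'orientation': array([-0.4535, -3.1084,  0.003 ]), 'ft_force': array([ 0.2483,  0.6046, -0.3775]), 'moment': array([-0.0013,  0.0188,  0.0304]), 'grip_force': array(0.), 'gripper_width': array(0.0853)}
[[-0.9583  0.2857 -0.0006]
 [ 0.2857  0.9583 -0.0019]
 [ 0.     -0.0019 -1.    ]]
scene
jug 0.9 [ 0.7508 -0.1123 -0.0021] [326. 349.]
jug 0.72 [ 0.6023 -0.0222  0.0065] [329. 278.]
jug_handle 0.96 [0.6703 0.0011 0.0631] [358. 277.]
jug_handle 0.57 [ 0.8234 -0.142   0.068 ] [333. 364.]
disc_centre 0.59 [0.519  0.3176 0.0613] [436. 192.]
pod 0.88 [ 0.2771 -0.325  -0.0023] [148. 234.]
pod 0.6 [ 0.5047 -0.3016  0.0009] [187. 295.]
pod 0.43 [ 0.5148 -0.3235  0.055 ] [173. 284.]
knob_grip 0.79 [ 0.2758 -0.3306  0.0991] [135. 200.]
knob_grip 0.77 [ 0.4992 -0.30
[... 1186 characters left out ...]
.97 [ 0.279  -0.3292  0.0971] [474. 357.]
knob_grip 0.8 [ 0.5032 -0.3021  0.1001] [458. 253.]
knob_grip 0.25 [ 0.5155 -0.3246  0.0525] [462. 251.]
knob_nose 0.66 [ 0.5001 -0.2826  0.0993] [449. 254.]
knob_nose 0.58 [ 0.2727 -0.3025  0.0995] [462. 360.]
end_mark 0.75 [ 0.5148 -0.3217  0.0541] [461. 251.]
end_mark 0.69 [ 0.2995 -0.3415  0.0523] [473. 347.]
shaker_a 0.89 [ 0.7391 -0.261   0.0002] [427. 164.]
shaker_a 0.86 [ 0.7625  0.2718 -0.0004] [210. 153.]
cup 0.92 [0.3892 0.097  0.0043] [278. 306.]
cup 0.75 [ 0.5027 -0.306   0.0975] [459. 253.]
tamper 0.98 [ 0.3787 -0.0893 -0.001 ] [358. 311.]
jar 0.82 [ 0.7043 -0.3849  0.0018] [479. 178.]
cups 0.93 [ 0.6994  0.3824 -0.0001] [164. 178.]
1.3
```

View pics/top1.png

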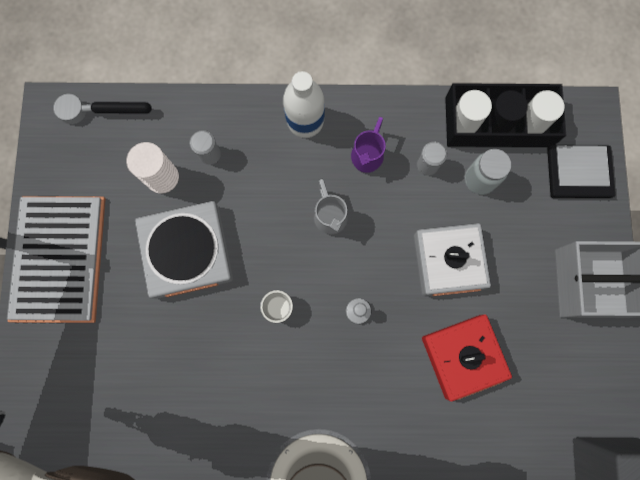

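View pics/scene1.png

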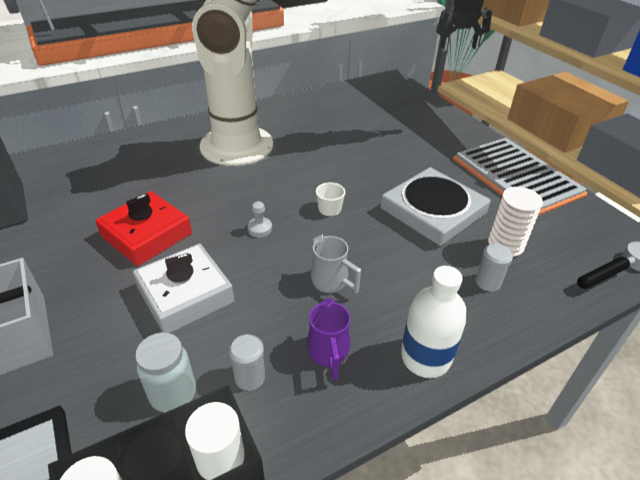

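The steel jug is at top (330,212), with its handle toward (322,184). The purple look-alike is at (368,150). The real pod is the white one at (453,260), and the red one at (467,357) is the look-alike. The hob is at (182,248). I'll move above the jug handle first.

```bash
cat >> h.py <<'E'
def plan(T,ydeg=None,step=6.0):
    """tool-frame rows from the present pose to TCP target T, tool y axis at ydeg (world, mod 180)"""
    s=bot.sense(); M=R.from_rotvec(s['orientation']).as_matrix(); p=np.array(s['ee_pos'])
    cur=np.degrees(np.arctan2(M[1,1],M[0,1])); d=0
    if ydeg is not None: d=(ydeg-cur+90)%180-90
    sp=-np.radians(d); D=(np.array(T)-p)*100
    n=max(int(np.ceil(np.linalg.norm(D)/step)),int(np.ceil(abs(sp)/0.17)),1)
    print('t',s['time_s'],'pos',p,'yaw',round(cur,1),'spin',round(sp,3),'n',n,'tool shift now',M.T@D)
    for i in range(n):
        Mi=M@R.from_rotvec([0,0,sp*i/n]).as_matrix()
        print((Mi.T@(D/n)).round(2).tolist(),round(sp/n,3))
E
python3 - <<'E'
from h import *
plan([0.669,-0.001,0.38],106.5)
E
```

```text
t 1.3 pos [0.1857 0.6229 0.4047] yaw 73.4 spin -0.578 n 14 tool shift now [-64.1387 -45.9827   2.4689]
[-4.58, -3.28, 0.18] -0.041
[-4.44, -3.47, 0.18] -0.041
[-4.29, -3.65, 0.18] -0.041
[-4.14, -3.83, 0.18] -0.041
[-3.98, -3.99, 0.18] -0.041
[-3.81, -4.15, 0.18] -0.041
[-3.64, -4.31, 0.18] -0.041
[-3.46, -4.45, 0.18] -0.041
[-3.27, -4.59, 0.18] -0.041
[-3.08, -4.72, 0.18] -0.041
[-2.88, -4.85, 0.18] -0.041
[-2.68, -4.96, 0.18] -0.041
[-2.47, -5.07, 0.18] -0.041
[-2.26, -5.16, 0.18] -0.041
```

Emit:
{"method": "jog_arm", "body": {
  "series": [
    [[-4.6,-3.3,0.2],0,100],
    [[-4.6,-3.3,0.2],0,100],
    [[-4.6,-3.3,0.2],0,100],
    [[-4.6,-3.3,0.2],0,100],
    [[-4.6,-3.3,0.2],0,100]
  ]
}}

```text
time_s: 1.92
ee_pos: [0.36, 0.3975, 0.3949]
orientation: [0.454, 3.108, 0.001]
ft_force: [-0.1, -0.5, -0.6]
gripper_width: 0.0856
grip_force: 0.0
```

Emit:
{"method": "jog_arm", "body": {
  "series": [
    [[-4.6,-3.3,0.2],0,100],
    [[-4.6,-3.3,0.2],0,100],
    [[-4.6,-3.3,0.2],0,100],
    [[-4.6,-3.3,0.2],0,100],
    [[-4.6,-3.3,0.2],0,100]
  ]
}}

```text
time_s: 2.55
ee_pos: [0.5332, 0.1738, 0.385]
orientation: [0.453, 3.108, 0.001]
ft_force: [0.6, 0.6, 0.3]
gripper_width: 0.0853
grip_force: 0.0
```

Emit:
{"method": "jog_arm", "body": {
  "series": [
    [[-4.6,-3.3,0.2],0,100],
    [[-4.6,-3.3,0.2],0,100],
    [[-4.6,-3.3,0.2],-0.14,100],
    [[0,0,0],-0.14,100],
    [[0,0,0],-0.14,100]
  ]
}}

```text
time_s: 3.18
ee_pos: [0.6366, 0.0397, 0.3783]
orientation: [0.208, -3.134, -0.0]
ft_force: [0.9, -0.0, 0.1]
gripper_width: 0.0852
grip_force: 0.0
```

```bash
python3 - <<'E'
from h import *
p=snap('wrist','w1.png')
for q in ['jug','jug_handle','knob_grip','pod']: pin(p,q)
p=snap('top')
for q in ['jug','jug_handle']: pin(p,q)
E
```

```text
jug 0.95 [ 0.5992 -0.0231  0.0014] [260. 159.]
jug 0.61 [ 0.7498 -0.1104  0.0027] [162. 297.]
jug_handle 0.57 [ 0.6729 -0.0005  0.0676] [267. 260.]
jug 0.8 [ 0.7533 -0.1095 -0.0024] [365. 158.]
jug_handle 0.35 [ 0.7605  0.2737 -0.0029] [210. 154.]
```

View pics/w1.png

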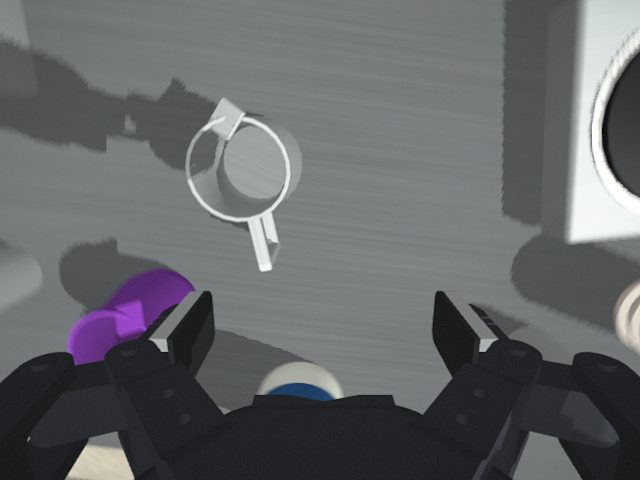

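The wrist picture shows the jug rim centred near (240,168). The handle's top bar runs from (256,218) to (264,268).

```bash
cat >> h.py <<'E'
def back(p,uv,z):
    E=np.array(p['extrinsics']); o=-E[:3,:3].T@E[:3,3]
    d=E[:3,:3].T@np.array([(uv[0]-p['cx'])/p['fx'],(uv[1]-p['cy'])/p['fy'],1])
    return o+d*(z-o[2])/d[2]
E
python3 - <<'E'
from h import *
p=snap('wrist')
c=back(p,(240,168),.095);a=back(p,(256,218),.086);b=back(p,(264,268),.086)
print(c,a,b)
for u,v in ((c,b),(a,b)): d=v-u; print(np.linalg.norm(d[:2]),np.degrees(np.arctan2(d[1],d[0])))
plan([0.671,-0.001,0.28],106.5)
E
```

```text
[ 0.5991 -0.0201  0.095 ] [ 0.6346 -0.0078  0.086 ] [0.6727 0.0015 0.086 ]
0.07669482781634324 16.303374672671055
0.03913095604642912 13.649280865524693
t 3.625 pos [0.6361 0.0412 0.3788] yaw 97.4 spin -0.158 n 2 tool shift now [-2.9107 -4.6321  9.8806]
[-1.46, -2.32, 4.94] -0.079
[-1.27, -2.42, 4.94] -0.079
```

Emit:
{"method": "jog_arm", "body": {
  "series": [
    [[-1.3,-2.4,3],-0.08,100],
    [[-1.2,-2.4,3],-0.08,100],
    [[0,0,0],0,100]
  ]
}}

```text
time_s: 4.0
ee_pos: [0.6685, -0.0051, 0.3154]
orientation: [0.447, -3.104, 0.001]
ft_force: [-0.3, 0.8, -0.1]
gripper_width: 0.0854
grip_force: 0.0
```

```bash
python3 - <<'E'
from h import *
p=snap('wrist','w2.png')
for q in ['jug','jug_handle']: pin(p,q,1)
plan([0.670,0,0.223],106.5)
E
```

```text
jug 0.93 [ 0.6012 -0.0231  0.0009] [324. 133.]
jug_handle 0.93 [0.6715 0.0004 0.0655] [329. 254.]
t 4.15 pos [ 0.669  -0.0009  0.3195] yaw 106.6 spin 0.002 n 2 tool shift now [-0.1117  0.0522  9.654 ]
[-0.06, 0.03, 4.83] 0.001
[-0.06, 0.03, 4.83] 0.001
```

View pics/w2.png

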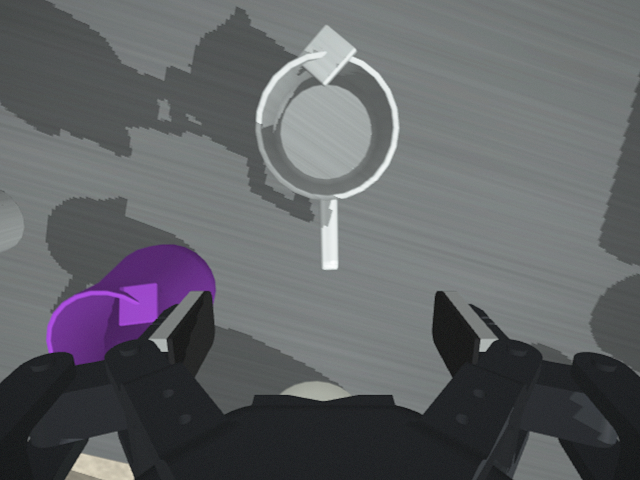

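Emit:
{"method": "jog_arm", "body": {
  "series": [
    [[-0.1,0.1,2],0,60],
    [[0,0,2.5],0,60],
    [[0,0,2.5],0,60],
    [[0,0,2.2],0,60],
    [[0,0,0.4],0,60]
  ],
  "force": 50
}}

```text
time_s: 4.78
ee_pos: [0.6686, -0.0004, 0.2205]
orientation: [0.455, -3.105, -0.001]
ft_force: [0.5, -0.4, -0.1]
gripper_width: 0.0515
grip_force: 0.0
```

Emit:
{"method": "jog_arm", "body": {
  "series": [
    [[0,0,0],0,25],
    [[0,0,0],0,15],
    [[0,0,0],0,0],
    [[0,0,0],0,0],
    [[0,0,0],0,0]
  ],
  "force": 50
}}

```text
time_s: 5.4
ee_pos: [0.6703, -0.0011, 0.2238]
orientation: [-0.454, 3.106, -0.001]
ft_force: [1.7, -1.2, 5.3]
gripper_width: 0.0091
grip_force: 49.5
```

Emit:
{"method": "jog_arm", "body": {
  "series": [
    [[0,0,-0.5],0,0],
    [[0,0,-2],0,0],
    [[0,0,-3],0,0],
    [[0,0,-3],0,0],
    [[0,0,-1.5],0,0]
  ],
  "force": 80
}}

```text
time_s: 6.02
ee_pos: [0.6701, -0.0007, 0.3254]
orientation: [-0.454, 3.106, -0.0]
ft_force: [0.3, 0.3, -2.7]
gripper_width: 0.0087
grip_force: 78.0
```

```bash
python3 - <<'E'
from h import *
p=snap('scene','s2.png')
for q in ['jug','jug_handle','disc_centre']: pin(p,q,2)
p=snap('wrist')
for q in ['jug','jug_handle','disc_centre']: pin(p,q,2)
p=snap('top')
for q in ['jug','disc_centre','hob']: pin(p,q,2)
E
```

```text
jug 0.84 [ 0.7516 -0.1129 -0.0006] [326. 349.]
jug 0.82 [ 0.5984 -0.0222  0.1049] [330. 243.]
jug_handle 0.83 [ 0.8229 -0.138   0.0687] [335. 362.]
jug_handle 0.75 [ 0.6691 -0.0001  0.1676] [361. 237.]
disc_centre 0.95 [0.52   0.3191 0.0616] [437. 192.]
jug 0.71 [ 0.5989 -0.0254  0.1001] [315. 118.]
jug 0.63 [ 0.7508 -0.1099  0.0041] [170. 276.]
jug_handle 0.65 [ 0.8191 -0.1353  0.0691] [ 80. 386.]
jug_handle 0.56 [0.6695 0.0028 0.1643] [331. 316.]
jug 0.6 [ 0.7571 -0.1126  0.0012] [367. 156.]
disc_centre 0.76 [0.5197 0.3155 0.0589] [181. 246.]
hob 0.82 [0.515  0.3168 0.0061] [186. 252.]
```

View pics/s2.png

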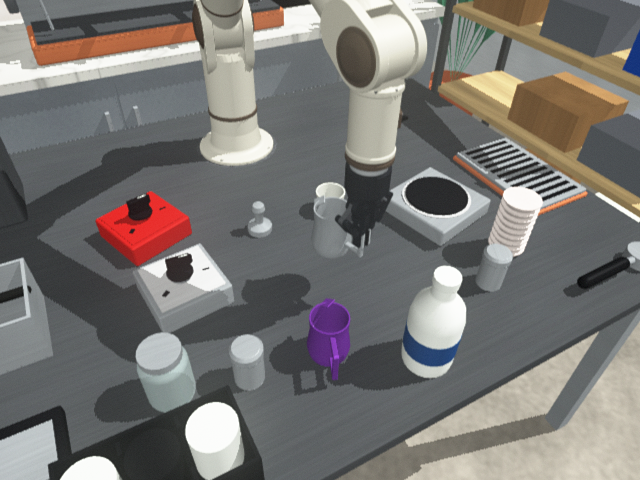

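Emit:
{"method": "jog_arm", "body": {
  "series": [
    [[-0.1,2,0],0,0],
    [[-0.2,3,0],0,0],
    [[-0.2,4,0],0,0],
    [[-0.2,4,0],0,0],
    [[-0.2,4,0],0,0]
  ]
}}

```text
time_s: 7.25
ee_pos: [0.6284, 0.1676, 0.3229]
orientation: [-0.457, 3.108, 0.002]
ft_force: [-0.3, 0.7, -1.7]
gripper_width: 0.0086
grip_force: 77.9
```

Emit:
{"method": "jog_arm", "body": {
  "series": [
    [[-0.2,4,0],0,0],
    [[-0.2,4,0],0,0],
    [[-0.2,4,0],0,0],
    [[-0.2,3.8,0],0,0],
    [[-0.2,2,0],0,0]
  ]
}}

```text
time_s: 7.88
ee_pos: [0.5858, 0.3423, 0.3229]
orientation: [0.462, -3.107, -0.003]
ft_force: [-0.4, 0.3, -4.1]
gripper_width: 0.0086
grip_force: 77.9
```

```bash
python3 - <<'E'
from h import *
for c in ['wrist','top','scene']:
    p=snap(c,c+'3.png')
    for q in ['jug','jug_handle','disc_centre']: pin(p,q,2)
print(bot.sense()['ft_force'])
plan([0.589,0.3385,0.285])
E
```

```text
jug_handle 0.59 [0.585  0.3437 0.1668] [325. 314.]
jug 0.89 [ 0.7537 -0.1108 -0.0017] [366. 158.]
jug 0.3 [ 0.4998 -0.3008 -0.0005] [447. 261.]
jug_handle 0.65 [ 0.8193 -0.1364  0.0675] [379. 122.]
jug 0.92 [ 0.7514 -0.1095 -0.0018] [328. 349.]
jug 0.73 [0.5144 0.3172 0.1023] [438. 177.]
jug_handle 0.89 [ 0.8247 -0.1379  0.0641] [336. 365.]
jug_handle 0.71 [0.5147 0.3212 0.0581] [436. 192.]
disc_centre 0.86 [0.5159 0.3205 0.063 ] [436. 191.]
[-0.0821  0.3616 -1.2103]
t 8.475 pos [0.5887 0.3371 0.3228] yaw 106.6 spin -0.0 n 1 tool shift now [-0.0713  0.1227  3.7751]
[-0.07, 0.12, 3.78] -0.0
```

View pics/wrist3.png

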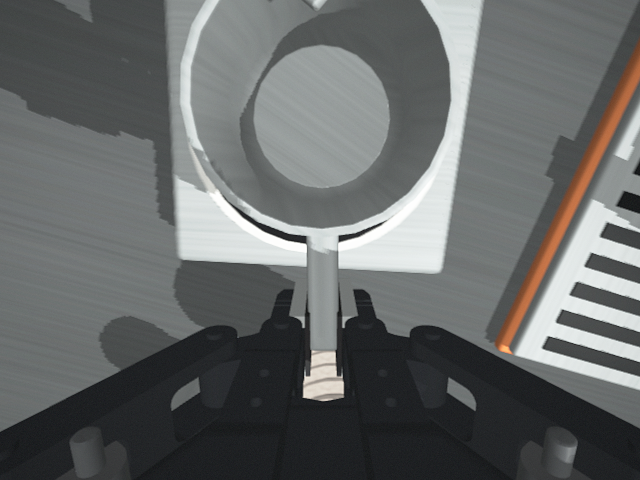

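Emit:
{"method": "jog_arm", "body": {
  "series": [
    [[0,0.2,1],0,0],
    [[0,0,1.3],0,0],
    [[0,0,0.8],0,0],
    [[0,0,0.4],0,0],
    [[0,0,0.2],0,0]
  ]
}}

```text
time_s: 9.1
ee_pos: [0.5876, 0.3399, 0.2852]
orientation: [0.454, -3.108, 0.0]
ft_force: [-0.4, 0.6, -2.1]
gripper_width: 0.0087
grip_force: 78.0
```

Emit:
{"method": "jog_arm", "body": {
  "series": [
    [[0,0,0.1],0,0],
    [[0,0,0.1],0,0],
    [[0,0,0],0,0]
  ]
}}

```text
time_s: 9.48
ee_pos: [0.5877, 0.3399, 0.2839]
orientation: [-0.454, 3.108, 0.0]
ft_force: [0.4, -0.1, -1.7]
gripper_width: 0.009
grip_force: 78.0
```

Emit:
{"method": "jog_arm", "body": {
  "series": [
    [[0,0,0.1],0,0],
    [[0,0,0],0,0]
  ]
}}

```text
time_s: 9.72
ee_pos: [0.5876, 0.3399, 0.2827]
orientation: [0.454, -3.108, 0.0]
ft_force: [0.4, 0.4, -2.5]
gripper_width: 0.009
grip_force: 78.0
```

Emit:
{"method": "jog_arm", "body": {
  "series": [
    [[0,0,0.1],0,0],
    [[0,0,0],0,0]
  ]
}}

```text
time_s: 9.98
ee_pos: [0.5878, 0.3399, 0.282]
orientation: [-0.454, 3.108, 0.0]
ft_force: [0.7, -0.9, -0.2]
gripper_width: 0.0089
grip_force: 78.4
```

Emit:
{"method": "jog_arm", "body": {
  "series": [
    [[0,0,0.1],0,0],
    [[0,0,0],0,0]
  ]
}}

```text
time_s: 10.22
ee_pos: [0.5879, 0.3401, 0.2818]
orientation: [-0.454, 3.108, 0.0]
ft_force: [-0.6, -1.0, 4.2]
gripper_width: 0.0089
grip_force: 79.1
```

Emit:
{"method": "jog_arm", "body": {
  "series": [
    [[0,0,0],0,10],
    [[0,0,0],0,30],
    [[0,0,0],0,50],
    [[0,0,0],0,50],
    [[0,0,-1],0,50]
  ],
  "force": 20
}}

```text
time_s: 10.85
ee_pos: [0.5873, 0.3396, 0.2899]
orientation: [0.454, -3.106, 0.001]
ft_force: [0.1, -0.4, 0.2]
gripper_width: 0.043
grip_force: 0.0
```

Emit:
{"method": "jog_arm", "body": {
  "series": [
    [[0,0,-3],0,50],
    [[0,0,-4],0,50],
    [[0,0,-4],0,50]
  ]
}}

```text
time_s: 11.22
ee_pos: [0.5876, 0.3399, 0.4025]
orientation: [-0.454, 3.108, 0.001]
ft_force: [0.6, -0.3, 0.1]
gripper_width: 0.0427
grip_force: 0.0
```

```bash
python3 - <<'E'
from h import *
for c in ['wrist','top','scene']:
    p=snap(c,c+'4.png')
    for q in ['jug','jug_handle','disc_centre','knob_grip','knob_nose','end_mark']: pin(p,q,2)
print(bot.sense()['ft_force'])
plan([0.502,-0.304,0.40])
E
```

```text
jug 0.76 [0.5178 0.3185 0.0615] [321. 127.]
jug_handle 0.97 [0.5881 0.3396 0.1272] [321. 235.]
jug 0.74 [0.5124 0.3206 0.0586] [179. 250.]
jug 0.7 [ 0.7545 -0.1095 -0.0037] [365. 158.]
jug_handle 0.75 [0.585  0.3426 0.1196] [163. 212.]
jug_handle 0.57 [ 0.8223 -0.1374  0.0699] [379. 120.]
knob_grip 0.92 [ 0.2788 -0.3318  0.1005] [475. 357.]
knob_grip 0.68 [ 0.5021 -0.3032  0.0988] [458. 253.]
knob_nose 0.6 [ 0.5001 -0.2852  0.102 ] [450. 254.]
knob_nose 0.6 [ 0.2734 -0.3045  0.1018] [463. 360.]
end_mark 0.95 [ 0.5151 -0.3229  0.0529] [461. 251.]
end_mark 0.7 [ 0.297  -0.3468  0.0538] [476. 348.]
jug 0.82 [0.5157 0.3193 0.0613] [436. 191.]
jug 0.65 [ 0.753  -0.1145 -0.0023] [326. 351.]
jug_handle 0.75 [ 0.8241 -0.1392  0.0672] [335. 364.]
jug_handle 0.64 [0.5923 0.3426 0.1276] [471. 183.]
disc_centre 0.64 [0.5168 0.3199 0.0584] [436. 193.]
knob_grip 0.94 [ 0.4986 -0.3068  0.0981] [175. 260.]
knob_grip 0.85 [ 0.274  -0.3296  0.1   ] [136. 199.]
knob_nose 0.75 [ 0.5048 -0.2777  0.0964] [191. 258.]
knob_nose 0.73 [ 0.2719 -0.3071  0.0977] [146. 197.]
end_mark 0.76 [ 0.2971 -0.3475  0.0559] [134. 223.]
end_mark 0.73 [ 0.5167 -0.3224  0.055 ] [174. 285.]
[-0.0681  0.2459  0.2606]
t 12.275 pos [0.5877 0.3399 0.4007] yaw 106.6 spin -0.0 n 11 tool shift now [ 26.6388 -59.2446   0.0673]
[2.42, -5.39, 0.01] -0.0
[2.42, -5.39, 0.01] -0.0
[2.42, -5.39, 0.01] -0.0
[2.42, -5.39, 0.01] -0.0
[2.42, -5.39, 0.01] -0.0
[2.42, -5.39, 0.01] -0.0
[2.42, -5.39, 0.01] -0.0
[2.42, -5.39, 0.01] -0.0
[2.42, -5.39, 0.01] -0.0
[2.42, -5.39, 0.01] -0.0
[2.42, -5.39, 0.01] -0.0
```

View pics/wrist4.png

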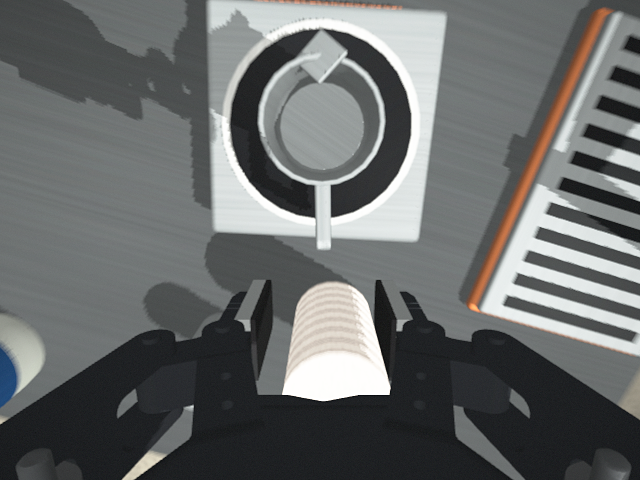

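The jug stands centred on the disc and is released, with its rim at (321,118) inside the disc ring at (321,122). Next I'll move to the pod.

Emit:
{"method": "jog_arm", "body": {
  "series": [
    [[1.5,-3.5,0],0,70],
    [[2.4,-5.4,0],0,70],
    [[2.4,-5.4,0],0,70],
    [[2.4,-5.4,0],0,70],
    [[2.4,-5.4,0],0,70]
  ]
}}

```text
time_s: 12.9
ee_pos: [0.5527, 0.0658, 0.4011]
orientation: [-0.454, 3.108, -0.0]
ft_force: [1.2, -0.4, 0.3]
gripper_width: 0.0601
grip_force: 0.0
```

Emit:
{"method": "jog_arm", "body": {
  "series": [
    [[2.4,-5.4,0],0,70],
    [[2.4,-5.4,0],0,70],
    [[2.4,-5.4,0],0,70],
    [[2.4,-5.4,0],0,70],
    [[2.4,-5.4,0],0,70]
  ]
}}

```text
time_s: 13.52
ee_pos: [0.515, -0.2272, 0.4012]
orientation: [-0.455, 3.108, -0.001]
ft_force: [1.7, -0.1, -0.3]
gripper_width: 0.06
grip_force: 0.0
```

Emit:
{"method": "jog_arm", "body": {
  "series": [
    [[0,0,0],-0.17,70],
    [[0,0,0],-0.17,70],
    [[0,0,0],-0.17,70],
    [[0,0,0],-0.17,70],
    [[0,0,0],-0.17,70]
  ]
}}

```text
time_s: 14.15
ee_pos: [0.5155, -0.2222, 0.3923]
orientation: [1.553, -2.709, -0.02]
ft_force: [0.5, 2.3, -3.8]
gripper_width: 0.0599
grip_force: 0.0
```

Emit:
{"method": "jog_arm", "body": {
  "series": [
    [[0,0,0],-0.17,70],
    [[0,0,0],-0.17,70],
    [[0,0,0],-0.17,70],
    [[0,0,0],0,70]
  ]
}}

```text
time_s: 14.65
ee_pos: [0.5224, -0.1856, 0.3647]
orientation: [2.117, -2.266, -0.003]
ft_force: [0.4, 1.0, 0.1]
gripper_width: 0.0597
grip_force: 0.0
```

```bash
python3 - <<'E'
from h import *
print(np.array(bot.sense()['joint_pos']))
p=snap('wrist','w5.png')
for q in ['knob_grip','knob_nose','end_mark','pod']: pin(p,q,2)
E
```

```text
[ 1.2442  0.959  -1.5339  1.8069  0.9859  1.4456  2.5718]
knob_grip 0.7 [ 0.5014 -0.304   0.0993] [333.  56.]
knob_nose 0.8 [ 0.5006 -0.2843  0.0963] [336.  91.]
end_mark 0.71 [ 0.516  -0.3297  0.0552] [307.  33.]
end_mark 0.69 [ 0.5006 -0.3046  0.0987] [335.  55.]
pod 0.83 [ 0.275  -0.3311 -0.0022] [588.  33.]
pod 0.61 [ 0.4981 -0.3027  0.0025] [331.  85.]
```

View pics/w5.png

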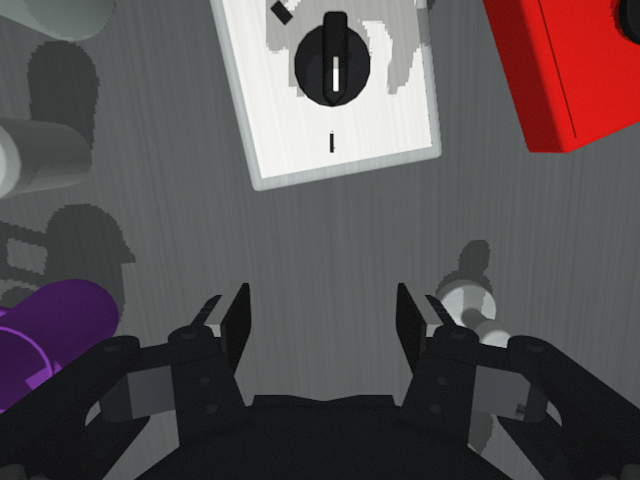

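```bash
python3 - <<'E'
from h import *
p=snap('wrist')
w=lambda u,z:back(p,u,z)
ang=lambda d:np.degrees(np.arctan2(d[1],d[0]))
print('line',w((336,58),.107),w((336,90),.107),ang(w((336,90),.107)-w((336,58),.107)))
a,b=w((332,133),.055),w((332,152),.055);print('thin',a,b,ang(b-a))
e=w((282,12),.055);print('end',e)
k=np.array([0.5015,-0.304]);print('thin from k',ang(((a+b)/2)[:2]-k),'end',ang(e[:2]-k))
c1,c2=w((257,181),.055),w((438,150),.055);print('edge',c1,c2,ang(c2-c1),np.linalg.norm(c2-c1))
plan([0.502,-0.304,0.36],150)
E
```

```text
line [ 0.5016 -0.3059  0.107 ] [ 0.5028 -0.2882  0.107 ] 86.25895754414458
thin [ 0.5042 -0.2658  0.055 ] [ 0.5052 -0.2519  0.055 ] 86.1166938460622
end [ 0.5337 -0.3498  0.055 ]
thin from k 85.95727331194664 end -54.92156670071863
edge [ 0.5644 -0.2343  0.055 ] [ 0.424  -0.2474  0.055 ] -174.69196502872364 0.14104571759259157
t 14.95 pos [ 0.5232 -0.1878  0.3687] yaw 175.8 spin 0.45 n 3 tool shift now [11.7075  1.2401  1.3102]
[3.9, 0.41, 0.44] 0.15
[3.92, -0.17, 0.44] 0.15
[3.85, -0.76, 0.44] 0.15
```

Emit:
{"method": "jog_arm", "body": {
  "series": [
    [[0,0,0],0.15,70],
    [[0,0,0],0.15,70],
    [[0,0,0],0.15,70]
  ]
}}

```text
time_s: 15.32
ee_pos: [0.5231, -0.1878, 0.3685]
orientation: [1.545, -2.69, 0.024]
ft_force: [-0.2, -0.2, -0.7]
gripper_width: 0.0598
grip_force: 0.0
```

```bash
python3 - <<'E'
from h import *
print(np.array(bot.sense()['joint_pos']))
plan([0.501,-0.305,0.36])
E
```

```text
[ 1.238   0.8802 -1.4674  1.8033  0.9245  1.3827  2.1598]
t 15.325 pos [ 0.5231 -0.1878  0.3685] yaw 149.7 spin -0.0 n 2 tool shift now [11.1887 -4.009   1.2967]
[5.59, -2.0, 0.65] -0.0
[5.59, -2.0, 0.65] -0.0
```

Emit:
{"method": "jog_arm", "body": {
  "series": [
    [[3,-1,0.2],0,70],
    [[4,-1.5,0.3],0,70],
    [[4.2,-1.5,0.3],0,70],
    [[0,0,0],-0.15,70],
    [[0,0,0],-0.15,70]
  ]
}}

```text
time_s: 15.95
ee_pos: [0.5039, -0.2938, 0.3576]
orientation: [1.903, -2.434, 0.032]
ft_force: [-0.2, 0.2, -1.1]
gripper_width: 0.0602
grip_force: 0.0
```

Emit:
{"method": "jog_arm", "body": {
  "series": [
    [[0,0,0],-0.15,70],
    [[0,0,0],0,70]
  ]
}}

```text
time_s: 16.2
ee_pos: [0.5073, -0.2533, 0.3348]
orientation: [2.023, -2.305, 0.058]
ft_force: [0.4, -0.2, 0.6]
gripper_width: 0.0597
grip_force: 0.0
```

```bash
python3 - <<'E'
from h import *
s=bot.sense();print(np.array(s['joint_pos']));print(R.from_rotvec(s['orientation']).as_matrix())
p=snap('wrist','w6.png')
for q in ['knob_grip','knob_nose','end_mark']: pin(p,q,2)
p=snap('scene')
for q in ['knob_grip','knob_nose']: pin(p,q,2)
plan([0.501,-0.305,0.253],176)
E
```

```text
[ 1.3306  1.043  -1.5345  1.8128  1.1198  1.4799  2.5718]
[[-0.1283 -0.9913 -0.0309]
 [-0.9884  0.1304 -0.0775]
 [ 0.0809  0.0206 -0.9965]]
knob_grip 0.84 [ 0.502  -0.3047  0.0982] [313. 196.]
knob_grip 0.74 [ 0.4978 -0.3043  0.0023] [319. 187.]
knob_nose 0.87 [ 0.5028 -0.2804  0.0917] [318. 235.]
end_mark 0.86 [ 0.5139 -0.3278  0.0551] [292. 160.]
end_mark 0.79 [ 0.2955 -0.3419  0.0537] [609.  96.]
knob_grip 0.74 [ 0.5017 -0.3093  0.1016] [174. 260.]
knob_grip 0.62 [ 0.2749 -0.3289  0.0967] [136. 201.]
knob_nose 0.92 [ 0.2708 -0.3071  0.0967] [146. 197.]
knob_nose 0.74 [ 0.5    -0.2774  0.0966] [190. 256.]
t 16.55 pos [ 0.5077 -0.2568  0.336 ] yaw 172.1 spin -0.068 n 2 tool shift now [ 4.1754 -0.1571  8.6684]
[2.09, -0.08, 4.33] -0.034
[2.09, -0.01, 4.33] -0.034
```

View pics/w6.png

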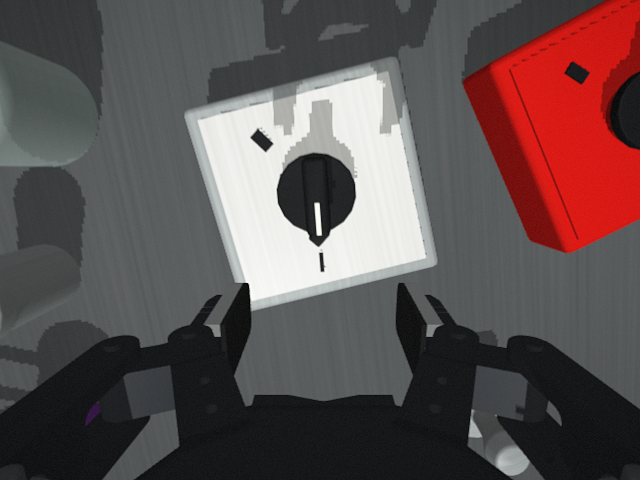

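Emit:
{"method": "jog_arm", "body": {
  "series": [
    [[0,0,0],0.15,70],
    [[0,0,0],0.15,70],
    [[0,0,0],0,70]
  ]
}}

```text
time_s: 16.92
ee_pos: [0.5076, -0.2564, 0.3358]
orientation: [1.653, -2.591, 0.077]
ft_force: [-0.3, 0.3, 0.6]
gripper_width: 0.0597
grip_force: 0.0
```

```bash
python3 - <<'E'
from h import *
s=bot.sense();print(np.array(s['joint_pos']));print(R.from_rotvec(s['orientation']).as_matrix())
plan([0.501,-0.305,0.36],155)
E
```

```text
[ 1.3301  1.0054 -1.5003  1.809   1.0902  1.4444  2.2901]
[[-0.4203 -0.9069 -0.0298]
 [-0.9035  0.4214 -0.0786]
 [ 0.0838 -0.0061 -0.9965]]
t 16.925 pos [ 0.5076 -0.2564  0.3358] yaw 155.1 spin 0.001 n 1 tool shift now [ 4.8748 -1.4665 -2.0103]
[4.87, -1.47, -2.01] 0.001
```

```bash
cat >> h.py <<'E'
def gplan(G,ydeg=None,step=3.0):
    """like plan, for the grasp point (tool tilt taken into account)"""
    z=R.from_rotvec(bot.sense()['orientation']).as_matrix()[:,2]
    plan(np.array(G)-0.155*z,ydeg,step)
E
python3 -c "
from h import *
gplan([0.5013,-0.3052,0.16])"
```

```text
t 16.925 pos [ 0.5076 -0.2564  0.3358] yaw 155.1 spin -0.0 n 2 tool shift now [ 3.2039 -1.3801  2.4196]
[1.6, -0.69, 1.21] -0.0
[1.6, -0.69, 1.21] -0.0
```

Emit:
{"method": "jog_arm", "body": {
  "series": [
    [[1.6,-0.7,0.8],0,70],
    [[1.6,-0.7,0.8],0,70],
    [[0,0,0.8],0,70],
    [[0,0,0],0,60]
  ]
}}

```text
time_s: 17.42
ee_pos: [0.5057, -0.2926, 0.313]
orientation: [1.653, -2.591, 0.073]
ft_force: [0.1, 1.1, -0.3]
gripper_width: 0.0515
grip_force: 0.0
```

```bash
python3 - <<'E'
from h import *
s=bot.sense();print(np.array(s['joint_pos']));print(R.from_rotvec(s['orientation']).as_matrix())
p=snap('wrist','w7.png')
for q in ['knob_grip','knob_nose']: pin(p,q,1)
for X in [(0.5013,-0.3052,.107),(0.5013,-0.3052,.073)]: print(px(p,X))
gplan([0.5013,-0.3052,0.098],155)
E
```

```text
[ 1.3581  1.0441 -1.4656  1.7873  1.1304  1.4288  2.3458]
[[-0.4205 -0.9068 -0.0314]
 [-0.9036  0.4216 -0.0759]
 [ 0.0821 -0.0035 -0.9966]]
knob_grip 0.8 [ 0.5017 -0.3036  0.101 ] [323. 275.]
knob_nose 0.56 [ 0.5009 -0.2825  0.0935] [340. 304.]
[322.6251 275.3073]
[322.8805 259.269 ]
t 17.575 pos [ 0.5063 -0.2918  0.3143] yaw 155.2 spin 0.003 n 3 tool shift now [-0.3609  0.0074  6.1756]
[-0.12, 0.0, 2.06] 0.001
[-0.12, 0.0, 2.06] 0.001
[-0.12, 0.0, 2.06] 0.001
```

View pics/w7.png

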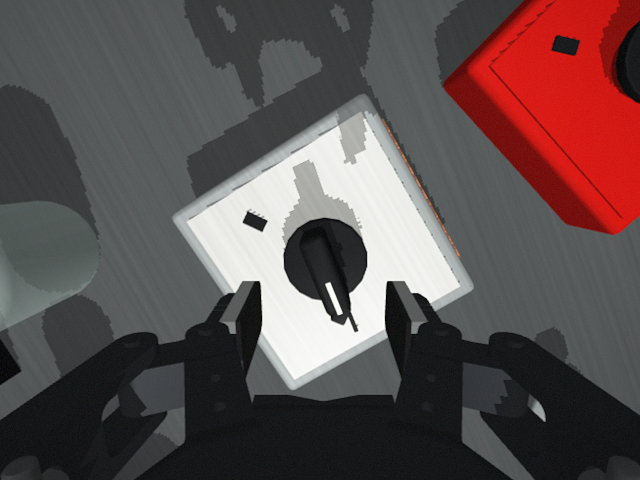

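The knob is centred between the fingers, with its skirt at (324,258). Its bar is about 21° off the pads. I'll lower the fingers and close them, which should swing it clockwise into line.

Emit:
{"method": "jog_arm", "body": {
  "series": [
    [[-0.1,0,2],0,60],
    [[-0.1,0,2],0,60],
    [[-0.1,0,1.5],0,60],
    [[0,0,0.6],0,60],
    [[0,0,0],0,60]
  ],
  "force": 20
}}

```text
time_s: 18.2
ee_pos: [0.5055, -0.2944, 0.2526]
orientation: [1.653, -2.591, 0.075]
ft_force: [0.8, 0.9, -0.8]
gripper_width: 0.0515
grip_force: 0.0
```

Emit:
{"method": "jog_arm", "body": {
  "series": [
    [[0,0,0],0,40],
    [[0,0,0],0,30],
    [[0,0,0],0,20],
    [[0,0,0],0,10],
    [[0,0,0],0,10]
  ],
  "force": 20
}}

```text
time_s: 18.82
ee_pos: [0.5049, -0.2929, 0.2534]
orientation: [1.655, -2.589, 0.071]
ft_force: [-4.2, 5.6, 3.7]
gripper_width: 0.0136
grip_force: 23.8
```

```bash
python3 - <<'E'
from h import *
s=bot.sense();print({k:np.array(s[k]) for k in ['joint_pos','ee_pos','ft_force','moment','gripper_width','grip_force']})
for c in ['wrist','top','scene']:
    p=snap(c)
    for q in ['knob_grip','knob_nose']: pin(p,q,2)
E
```

```text
{'joint_pos': array([ 1.3362,  1.1055, -1.3921,  1.8203,  1.2075,  1.3614,  2.3103]), 'ee_pos': array([ 0.5049, -0.2929,  0.2534]), 'ft_force': array([-4.1769,  5.6375,  3.6701]), 'moment': array([ 0.9801,  1.006 , -0.0251]), 'gripper_width': array(0.0136), 'grip_force': array(23.7701)}
knob_grip 0.78 [ 0.5067 -0.3066  0.0982] [306. 318.]
knob_grip 0.67 [ 0.5084 -0.285   0.094 ] [326. 362.]
knob_nose 0.89 [ 0.5127 -0.2828  0.0932] [318. 369.]
knob_grip 0.93 [ 0.278  -0.3292  0.0985] [474. 358.]
knob_grip 0.65 [ 0.5035 -0.3051  0.1023] [459. 252.]
knob_nose 0.93 [ 0.2728 -0.3043  0.1005] [463. 360.]
knob_nose 0.61 [ 0.5101 -0.2856  0.0979] [450. 250.]
knob_grip 0.89 [ 0.4993 -0.307   0.0992] [175. 260.]
knob_grip 0.64 [ 0.2784 -0.3302  0.0993] [136. 201.]
knob_nose 0.77 [ 0.5109 -0.2814  0.096 ] [190. 261.]
```

Emit:
{"method": "jog_arm", "body": {
  "series": [
    [[0,0,0],0.04,10],
    [[0,0,0],0,10]
  ],
  "force": 30
}}

```text
time_s: 19.52
ee_pos: [0.5049, -0.2929, 0.2534]
orientation: [1.603, -2.623, 0.073]
ft_force: [-3.8, 4.6, 4.3]
gripper_width: 0.0135
grip_force: 31.5
```

```bash
cat >> h.py <<'E'
def st():
    s=bot.sense(); M=R.from_rotvec(s['orientation']).as_matrix()
    print('t',s['time_s'],'yaw',round(np.degrees(np.arctan2(M[1,1],M[0,1])),2),'grasp',np.array(s['ee_pos'])+.155*M[:,2],'F',np.array(s['ft_force']),'M',np.array(s['moment']),'w',s['gripper_width'],'j7',s['joint_pos'][6])
E
python3 -c "
from h import *
st();st();print(np.array(bot.sense()['joint_efforts']))"
```

```text
t 19.525 yaw 152.86 grasp [ 0.4999 -0.3046  0.0989] F [-3.7803  4.5613  4.3181] M [ 1.0316  1.1043 -0.1014] w 0.013512863399129027 j7 2.2711753313844407
t 19.525 yaw 152.86 grasp [ 0.4999 -0.3046  0.0989] F [-3.7803  4.5613  4.3181] M [ 1.0316  1.1043 -0.1014] w 0.013512863399129027 j7 2.2711753313844407
[  0.9996 -53.6623 -25.5327 -15.3667   2.3667  -0.7168  -0.1396]
```

Emit:
{"method": "jog_arm", "body": {
  "series": [
    [[0,0,0],0.04,10],
    [[0,0,0],0,10]
  ]
}}

```text
time_s: 19.77
ee_pos: [0.5049, -0.2929, 0.2534]
orientation: [1.55, -2.655, 0.075]
ft_force: [-5.0, 5.1, 3.4]
gripper_width: 0.0131
grip_force: 31.6
```

```bash
echo "    print('tau7',s['joint_efforts'][6])" >> h.py; python3 -c "
from h import *
st()"
```

```text
t 19.775 yaw 150.57 grasp [ 0.4999 -0.3046  0.099 ] F [-5.0309  5.0924  3.3898] M [ 1.0542  1.2111 -0.059 ] w 0.013132574361948176 j7 2.2325249223443673
tau7 -0.1449857745319605
```

Emit:
{"method": "jog_arm", "body": {
  "series": [
    [[0,0,0],0.04,10],
    [[0,0,0],0,10]
  ]
}}

```text
time_s: 20.02
ee_pos: [0.5048, -0.2928, 0.2535]
orientation: [1.497, -2.686, 0.077]
ft_force: [-4.3, 5.5, 4.1]
gripper_width: 0.0133
grip_force: 31.7
```

```bash
python3 -c "
from h import *
st()"
```

```text
t 20.025 yaw 148.29 grasp [ 0.4998 -0.3045  0.099 ] F [-4.3381  5.5185  4.0679] M [ 1.1088  1.2572 -0.1204] w 0.01328685546089869 j7 2.193944719225882
tau7 -0.1501939119771123
```

Emit:
{"method": "jog_arm", "body": {
  "series": [
    [[0,0,0],0.05,10],
    [[0,0,0],0,10]
  ]
}}

```text
time_s: 20.27
ee_pos: [0.5048, -0.2928, 0.2534]
orientation: [1.43, -2.724, 0.079]
ft_force: [-3.8, 5.4, 3.4]
gripper_width: 0.0134
grip_force: 31.8
```

```bash
python3 -c "
from h import *
st()"
```

```text
t 20.275 yaw 145.43 grasp [ 0.4997 -0.3045  0.0989] F [-3.8278  5.4352  3.4232] M [ 1.1378  1.3357 -0.1514] w 0.013396062501766195 j7 2.1456340685139517
tau7 -0.1968021411448717
```

Emit:
{"method": "jog_arm", "body": {
  "series": [
    [[0,0,0],0.05,10],
    [[0,0,0],0,10]
  ]
}}

```text
time_s: 20.52
ee_pos: [0.5048, -0.2928, 0.2534]
orientation: [1.362, -2.76, 0.082]
ft_force: [-4.9, 4.6, 4.1]
gripper_width: 0.0134
grip_force: 31.9
```

```bash
python3 -c "
from h import *
st()"
```

```text
t 20.525 yaw 142.57 grasp [ 0.4997 -0.3044  0.0989] F [-4.8507  4.5547  4.0729] M [ 1.1513  1.3343 -0.1308] w 0.013447771394674677 j7 2.097423664452359
tau7 -0.20248356275260448
```

Emit:
{"method": "jog_arm", "body": {
  "series": [
    [[0,0,0],0.05,10],
    [[0,0,0],0,10]
  ]
}}

```text
time_s: 20.78
ee_pos: [0.5047, -0.2928, 0.2534]
orientation: [1.293, -2.794, 0.084]
ft_force: [-4.7, 5.9, 4.8]
gripper_width: 0.0135
grip_force: 32.1
```

```bash
python3 -c "
from h import *
st()"
```

```text
t 20.775 yaw 139.71 grasp [ 0.4997 -0.3044  0.0989] F [-4.7425  5.8994  4.8392] M [ 1.2253  1.4118 -0.1936] w 0.013498738749046028 j7 2.0492798299541892
tau7 -0.20662859547883272
```

Emit:
{"method": "jog_arm", "body": {
  "series": [
    [[0,0,0],0.05,10],
    [[0,0,0],0,10]
  ]
}}

```text
time_s: 21.02
ee_pos: [0.5047, -0.2927, 0.2534]
orientation: [1.223, -2.827, 0.086]
ft_force: [-4.4, 5.5, 3.9]
gripper_width: 0.0136
grip_force: 32.3
```

```bash
python3 -c "
from h import *
st()"
```

```text
t 21.025 yaw 136.86 grasp [ 0.4996 -0.3044  0.0989] F [-4.3626  5.4553  3.8734] M [ 1.3007  1.4612 -0.1677] w 0.013632375391960777 j7 2.0011828646712146
tau7 -0.2118229167535901
```

Emit:
{"method": "jog_arm", "body": {
  "series": [
    [[0,0,0],0.05,10],
    [[0,0,0],0,10]
  ]
}}

```text
time_s: 21.28
ee_pos: [0.5047, -0.2927, 0.2533]
orientation: [1.153, -2.858, 0.088]
ft_force: [-4.9, 4.8, 4.3]
gripper_width: 0.0133
grip_force: 34.2
```

```bash
python3 -c "
from h import *
st()"
```

```text
t 21.275 yaw 134.02 grasp [ 0.4996 -0.3043  0.0988] F [-4.8731  4.8213  4.2976] M [1.3476 1.4754 0.0865] w 0.01333176804952841 j7 1.9534056458146722
tau7 -0.3886948898434639
```

Emit:
{"method": "jog_arm", "body": {
  "series": [
    [[0,0,0],0.05,10],
    [[0,0,0],0,10]
  ]
}}

```text
time_s: 21.52
ee_pos: [0.5047, -0.2926, 0.2533]
orientation: [1.083, -2.886, 0.091]
ft_force: [-4.8, 3.6, 4.4]
gripper_width: 0.0134
grip_force: 41.6
```

```bash
python3 -c "
from h import *
st()
for c in ['scene','top']:
    p=snap(c)
    for q in ['knob_grip','knob_nose']: pin(p,q,2)
"
```

```text
t 21.525 yaw 131.22 grasp [ 0.4996 -0.3043  0.0989] F [-4.8458  3.5789  4.4467] M [1.3905 1.6687 0.5179] w 0.013376183706366458 j7 1.9060649563030416
tau7 -0.8336502313613892
knob_grip 0.93 [ 0.2753 -0.33    0.0992] [136. 200.]
knob_grip 0.86 [ 0.5009 -0.3107  0.1014] [173. 261.]
knob_nose 0.96 [ 0.2719 -0.3036  0.0993] [147. 196.]
knob_nose 0.91 [ 0.5182 -0.2879  0.093 ] [188. 265.]
knob_grip 0.72 [ 0.282  -0.333   0.0981] [476. 356.]
knob_grip 0.64 [ 0.5046 -0.306   0.1014] [459. 252.]
knob_nose 0.93 [ 0.2742 -0.3069  0.1038] [464. 359.]
knob_nose 0.56 [ 0.5176 -0.2892  0.0993] [451. 246.]
```

The stop shows up at a tool yaw of about 135°, roughly 0.71 rad of turn. I'll ease back slightly and push in.

Emit:
{"method": "jog_arm", "body": {
  "series": [
    [[0,0,0],-0.05,10],
    [[0,0,0],0,5],
    [[0,0,0.3],0,5],
    [[0,0,0.3],0,5],
    [[0,0,0],0,5]
  ],
  "force": 60
}}

```text
time_s: 22.45
ee_pos: [0.5046, -0.2928, 0.2476]
orientation: [1.154, -2.858, 0.088]
ft_force: [-5.5, 6.6, 7.2]
gripper_width: 0.0131
grip_force: 58.9
```

```bash
python3 -c "
from h import *
st()
"
```

```text
t 22.45 yaw 134.06 grasp [ 0.4995 -0.3044  0.0931] F [-5.494   6.6473  7.2349] M [ 1.5145  1.7519 -0.0822] w 0.013089234219341857 j7 1.9504642042011755
tau7 -0.09218295570462942
```

Emit:
{"method": "jog_arm", "body": {
  "series": [
    [[0,0,0.2],0,5],
    [[0,0,0.1],0,5],
    [[0,0,0],0,5]
  ]
}}

```text
time_s: 22.82
ee_pos: [0.5046, -0.2928, 0.2454]
orientation: [1.155, -2.858, 0.088]
ft_force: [-6.3, 6.6, 11.2]
gripper_width: 0.0131
grip_force: 59.4
```

```bash
python3 -c "
from h import *
st()
for c in ['scene','top']:
    p=snap(c)
    for q in ['knob_grip','knob_nose']: pin(p,q,2)
"
```

```text
t 22.825 yaw 134.07 grasp [ 0.4995 -0.3044  0.0909] F [-6.3137  6.5996 11.2424] M [ 1.5934  2.0464 -0.1572] w 0.013078824207289518 j7 1.9488934802320936
tau7 -0.08581398753449321
knob_grip 0.78 [ 0.502  -0.308   0.0949] [175. 263.]
knob_nose 0.94 [ 0.2732 -0.3059  0.0999] [146. 196.]
knob_nose 0.81 [ 0.5157 -0.2874  0.0858] [189. 267.]
knob_grip 0.59 [ 0.2781 -0.3282  0.0957] [473. 358.]
knob_grip 0.58 [ 0.5053 -0.3073  0.0923] [459. 252.]
knob_nose 0.65 [ 0.5174 -0.2885  0.0916] [450. 247.]
```

Emit:
{"method": "jog_arm", "body": {
  "series": [
    [[0,0,0],0.05,5],
    [[0,0,0],0.05,5],
    [[0,0,0],0,5]
  ]
}}

```text
time_s: 23.5
ee_pos: [0.5045, -0.2927, 0.2455]
orientation: [1.01, -2.915, 0.092]
ft_force: [-6.8, 6.5, 11.2]
gripper_width: 0.0128
grip_force: 59.5
```

```bash
python3 -c "
from h import *
st()
"
```

```text
t 23.5 yaw 128.31 grasp [ 0.4995 -0.3043  0.091 ] F [-6.8362  6.5162 11.2151] M [ 1.7905  2.1682 -0.1036] w 0.012802016489426818 j7 1.85202540997579
tau7 -0.24132214486598969
```

Emit:
{"method": "jog_arm", "body": {
  "series": [
    [[0,0,0],0.05,5],
    [[0,0,0],0,5]
  ]
}}

```text
time_s: 23.75
ee_pos: [0.5045, -0.2926, 0.2454]
orientation: [0.937, -2.94, 0.094]
ft_force: [-6.8, 7.5, 13.0]
gripper_width: 0.0133
grip_force: 59.6
```

```bash
python3 -c "
from h import *
st()
"
```

```text
t 23.75 yaw 125.45 grasp [ 0.4994 -0.3042  0.091 ] F [-6.7721  7.4565 12.9601] M [ 1.8807  2.2741 -0.2083] w 0.013263588816493185 j7 1.8039401266608779
tau7 -0.2410440891981125
```

Emit:
{"method": "jog_arm", "body": {
  "series": [
    [[0,0,0],0.09,5],
    [[0,0,0],0.09,5],
    [[0,0,0],0,5]
  ]
}}

```text
time_s: 24.12
ee_pos: [0.5046, -0.2925, 0.2454]
orientation: [0.67, -3.018, 0.101]
ft_force: [-6.2, 6.1, 11.0]
gripper_width: 0.0129
grip_force: 60.2
```

```bash
python3 -c "
from h import *
st()
"
```

```text
t 24.125 yaw 115.12 grasp [ 0.4995 -0.304   0.0909] F [-6.2007  6.08   11.031 ] M [ 2.0333  2.2495 -0.1734] w 0.01289855762118898 j7 1.6307467868715997
tau7 -0.416778065264225
```

Emit:
{"method": "jog_arm", "body": {
  "series": [
    [[0,0,0],0.09,5],
    [[0,0,0],0.09,5],
    [[0,0,0],0.09,5],
    [[0,0,0],0,5]
  ]
}}

```text
time_s: 24.62
ee_pos: [0.5047, -0.2924, 0.2453]
orientation: [0.258, -3.09, 0.11]
ft_force: [-6.1, 6.6, 11.2]
gripper_width: 0.013
grip_force: 62.3
```

```bash
python3 -c "
from h import *
st()
"
```

```text
t 24.625 yaw 99.64 grasp [ 0.4996 -0.3038  0.0908] F [-6.073   6.613  11.2495] M [ 2.2823  2.0445 -0.1576] w 0.012963839544421249 j7 1.3725912398045692
tau7 -0.4145772848278284
```

Emit:
{"method": "jog_arm", "body": {
  "series": [
    [[0,0,-0.4],0,5],
    [[0,0,-0.4],0,5],
    [[0,0,-0.1],0,25],
    [[0,0,0],0,25],
    [[0,0,0],0,10]
  ],
  "force": 25
}}

```text
time_s: 25.25
ee_pos: [0.5056, -0.2928, 0.2533]
orientation: [0.259, -3.093, 0.111]
ft_force: [-1.5, 6.4, 4.4]
gripper_width: 0.014
grip_force: 27.1
```

Emit:
{"method": "jog_arm", "body": {
  "series": [
    [[0,0,0],0,10],
    [[0,0,0],0,10]
  ],
  "force": 25
}}

```text
time_s: 25.5
ee_pos: [0.5056, -0.2927, 0.2533]
orientation: [0.259, -3.093, 0.111]
ft_force: [-1.7, 5.4, 4.2]
gripper_width: 0.0142
grip_force: 26.6
```

```bash
python3 -c "
from h import *
st()
for c in ['scene','top']:
    p=snap(c)
    for q in ['knob_grip','knob_nose']: pin(p,q,2)
"
```

```text
t 25.5 yaw 99.65 grasp [ 0.5009 -0.3043  0.0988] F [-1.7228  5.3732  4.2203] M [ 1.4755  0.5478 -0.0056] w 0.014186711489176025 j7 1.3789319289142323
tau7 -0.006829561170889065
knob_grip 0.83 [ 0.5005 -0.3098  0.1006] [174. 261.]
knob_grip 0.77 [ 0.2785 -0.3301  0.0972] [136. 202.]
knob_nose 0.92 [ 0.5248 -0.2985  0.097 ] [184. 268.]
knob_nose 0.64 [ 0.2721 -0.3033  0.0998] [148. 196.]
knob_grip 0.59 [ 0.2821 -0.3302  0.0978] [474. 356.]
knob_grip 0.51 [ 0.5043 -0.3055  0.1008] [459. 252.]
knob_nose 0.96 [ 0.2735 -0.3046  0.1003] [463. 360.]
knob_nose 0.31 [0.5162 0.3197 0.0021] [185. 252.]
```

Emit:
{"method": "jog_arm", "body": {
  "series": [
    [[0,0,0],0.12,10],
    [[0,0,0],0.12,10],
    [[0,0,0],0.12,10],
    [[0,0,0],0.12,10],
    [[0,0,0],0,10]
  ]
}}

```text
time_s: 26.42
ee_pos: [0.5055, -0.2929, 0.2533]
orientation: [-0.486, -3.082, 0.123]
ft_force: [-3.0, 4.7, 4.6]
gripper_width: 0.0142
grip_force: 30.7
```

```bash
python3 -c "
from h import *
st()
"
```

```text
t 26.425 yaw 72.08 grasp [ 0.5007 -0.3045  0.0988] F [-2.9684  4.7011  4.566 ] M [ 1.7652  0.6875 -0.0789] w 0.014152429833879002 j7 0.9249999644984889
tau7 -0.5609430558979511
```

Emit:
{"method": "jog_arm", "body": {
  "series": [
    [[0,0,0],0.12,10],
    [[0,0,0],0.12,10],
    [[0,0,0],0.12,10],
    [[0,0,0],0.08,10],
    [[0,0,0],0,10]
  ]
}}

```text
time_s: 27.05
ee_pos: [0.5057, -0.2934, 0.2533]
orientation: [1.152, 2.92, -0.128]
ft_force: [-1.9, 4.8, 4.2]
gripper_width: 0.0145
grip_force: 26.2
```

```bash
python3 -c "
from h import *
st()
"
```

```text
t 27.05 yaw 46.88 grasp [ 0.5011 -0.3051  0.0988] F [-1.9451  4.8016  4.2062] M [ 1.6002  0.2596 -0.0942] w 0.014516690441415056 j7 0.5145260645604953
tau7 -0.34512877464294434
```

Emit:
{"method": "jog_arm", "body": {
  "series": [
    [[0,0,0],0.05,10],
    [[0,0,0],0.03,10],
    [[0,0,0],0,10]
  ]
}}

```text
time_s: 27.42
ee_pos: [0.5057, -0.2936, 0.2532]
orientation: [1.266, 2.868, -0.128]
ft_force: [-1.9, 5.0, 3.2]
gripper_width: 0.0143
grip_force: 25.2
```

```bash
python3 -c "
from h import *
st()
for c in ['scene','top']:
    p=snap(c)
    for q in ['knob_grip','knob_nose']: pin(p,q,2)
"
```

```text
t 27.425 yaw 42.29 grasp [ 0.5011 -0.3053  0.0987] F [-1.9296  5.0484  3.2486] M [ 1.5883  0.1913 -0.0316] w 0.014250384673987138 j7 0.4403162969321796
tau7 -0.09420478949323297
knob_grip 0.77 [ 0.2775 -0.3281  0.098 ] [137. 201.]
knob_grip 0.76 [ 0.4976 -0.3058  0.0974] [176. 260.]
knob_nose 0.8 [ 0.5143 -0.3236  0.097 ] [169. 269.]
knob_nose 0.75 [ 0.2715 -0.305   0.0964] [147. 197.]
knob_grip 0.6 [ 0.505  -0.3051  0.0987] [459. 252.]
knob_grip 0.57 [ 0.2775 -0.332   0.0961] [475. 358.]
knob_nose 0.75 [ 0.2724 -0.3071  0.1019] [464. 360.]
knob_nose 0.54 [ 0.5166 -0.3237  0.0991] [467. 247.]
```

Emit:
{"method": "jog_arm", "body": {
  "series": [
    [[0,0,0],0.04,10],
    [[0,0,0],0,10]
  ]
}}

```text
time_s: 27.98
ee_pos: [0.5057, -0.2936, 0.2532]
orientation: [1.323, 2.841, -0.128]
ft_force: [-1.5, 4.8, 4.3]
gripper_width: 0.014
grip_force: 24.6
```

```bash
python3 -c "
from h import *
st()
"
```

```text
t 27.975 yaw 39.98 grasp [ 0.5011 -0.3054  0.0987] F [-1.5001  4.7733  4.2843] M [ 1.6017  0.2374 -0.059 ] w 0.014009190278768964 j7 0.40305386434510354
tau7 -0.12738652992993593
```

Emit:
{"method": "jog_arm", "body": {
  "series": [
    [[0,0,0],0.04,10],
    [[0,0,0],0,10]
  ]
}}

```text
time_s: 28.22
ee_pos: [0.5056, -0.2935, 0.2532]
orientation: [1.378, 2.813, -0.128]
ft_force: [-1.8, 4.9, 4.6]
gripper_width: 0.0142
grip_force: 25.7
```

```bash
python3 -c "
from h import *
st()
"
```

```text
t 28.225 yaw 37.73 grasp [ 0.5009 -0.3053  0.0987] F [-1.7862  4.8882  4.5902] M [1.6189 0.4325 0.2252] w 0.014163015090022282 j7 0.3664707946912077
tau7 -0.44803088530898094
```

Emit:
{"method": "jog_arm", "body": {
  "series": [
    [[0,0,0],0.04,10],
    [[0,0,0],0,10]
  ]
}}

```text
time_s: 28.48
ee_pos: [0.5055, -0.2934, 0.2531]
orientation: [1.432, 2.785, -0.128]
ft_force: [-3.0, 4.2, 4.7]
gripper_width: 0.0142
grip_force: 30.9
```

```bash
python3 -c "
from h import *
st()
"
```

```text
t 28.475 yaw 35.49 grasp [ 0.5008 -0.3052  0.0986] F [-2.9785  4.2399  4.6911] M [1.6372 0.4492 0.5626] w 0.014217004574784455 j7 0.32998493589848443
tau7 -0.8187825791537762
```

The end stop is felt at the expected angle, so I'll release and retreat.

Emit:
{"method": "jog_arm", "body": {
  "series": [
    [[0,0,0],0,25],
    [[0,0,0],0,50],
    [[0,0,0],0,60],
    [[0,0,-2],0,60],
    [[0,0,-4],0,60]
  ]
}}

```text
time_s: 29.1
ee_pos: [0.5069, -0.2898, 0.3134]
orientation: [1.439, 2.782, -0.129]
ft_force: [-0.2, -0.1, -0.8]
gripper_width: 0.051
grip_force: 0.0
```

Emit:
{"method": "jog_arm", "body": {
  "series": [
    [[-2,0,-4],0,60],
    [[-3,0,-3],0,60],
    [[-3,0,0],0,60],
    [[0,0,0],0,60]
  ]
}}

```text
time_s: 29.6
ee_pos: [0.5564, -0.3513, 0.388]
orientation: [1.441, 2.776, -0.129]
ft_force: [-0.3, 0.7, -0.6]
gripper_width: 0.0509
grip_force: 0.0
```

```bash
python3 -c "
from h import *
st()
for c in ['scene','top','wrist']:
    p=snap(c)
    for q in ['knob_grip','knob_nose','end_mark','jug','disc_centre','shaker_a','cup','tamper']: pin(p,q,2,.4)
"
```

```text
t 29.6 yaw 35.05 grasp [ 0.5521 -0.3635  0.2336] F [-0.2984  0.7463 -0.5689] M [ 0.083  -0.0188 -0.0259] w 0.05087056737709587 j7 0.5285855886972605
tau7 0.18553830217570066
knob_grip 0.89 [ 0.4996 -0.3061  0.0984] [176. 260.]
knob_grip 0.7 [ 0.3809 -0.092   0.0009] [258. 229.]
knob_nose 0.92 [ 0.5147 -0.3205  0.0939] [171. 270.]
end_mark 0.96 [ 0.5153 -0.3237  0.0559] [173. 284.]
end_mark 0.74 [ 0.296  -0.3489  0.0568] [134. 223.]
jug 0.96 [0.5172 0.3199 0.0622] [436. 191.]
jug 0.67 [ 0.7539 -0.1127 -0.0014] [327. 350.]
disc_centre 0.73 [0.5187 0.3176 0.0623] [436. 192.]
shaker_a 0.69 [ 0.7571  0.2748 -0.0004] [486. 280.]
shaker_a 0.6 [ 0.7396 -0.261  -0.004 ] [250. 378.]
cup 0.61 [ 0.3873  0.096  -0.0013] [328. 209.]
tamper 0.81 [ 0.3829 -0.0867 -0.0008] [260. 230.]
knob_grip 0.79 [ 0.5027 -0.3053  0.0985] [459. 253.]
knob_grip 0.78 [ 0.2791 -0.3299  0.0991] [474. 357.]
knob_nose 0.97 [ 0.2721 -0.3052  0.1026] [463. 360.]
knob_nose 0.66 [ 0.5162 -0.3234  0.1012] [467. 247.]
end_mark 0.79 [ 0.2973 -0.3432  0.053 ] [474. 348.]
end_mark 0.56 [ 0.5151 -0.3228  0.0543] [462. 251.]
jug 0.81 [ 0.7553 -0.109  -0.0003] [365. 157.]
jug 0.64 [0.5147 0.3199 0.0587] [179. 249.]
disc_centre 0.94 [0.5197 0.3154 0.0573] [181. 247.]
shaker_a 0.98 [ 0.7381 -0.2626 -0.0003] [428. 164.]
shaker_a 0.78 [ 0.7626  0.2709 -0.0036] [211. 153.]
cup 0.87 [0.3861 0.0995 0.0021] [277. 308.]
tamper 0.77 [ 0.3791 -0.0898  0.0029] [358. 311.]
knob_grip 0.84 [ 0.5008 -0.3053  0.0983] [322. 114.]
knob_grip 0.62 [ 0.5034 -0.3021  0.0046] [334. 114.]
knob_nose 0.59 [ 0.5131 -0.3289  0.0947] [317. 154.]
end_mark 0.88 [ 0.5157 -0.3265  0.0565] [326. 149.]
shaker_a 0.94 [ 0.7331 -0.2628  0.0014] [552. 225.]
```

```bash
python3 -c "
from h import *
print(bot.finish_job())"
```

```text
the job is handed in; nothing more can be done
None
```

The jug stands upright and released within a few millimetres of the disc's centre. The knob was turned past the safety stop to its end at the wide mark and has sprung back out; the bystanders I re-checked (both shakers, cup, tamper) had not moved, and I handed the job in at about 30 s without being shown the verdict.

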